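# Put away the microscope parts

### The arm

A 7-joint arm with a two-finger parallel gripper is mounted at the origin on the work surface. World frame = base frame: x ahead of the robot, y to its left, z up, the work surface at z = 0. Lengths are in mm, angles in rad, forces in N, time in s.
With the tool pointing down it reaches from about 425 to 875 mm from the base axis. Payload 8.4 kg.
Tool frame: the origin (TCP) lies at the very end of the fingers, on their centre line; the grasp point (between the pads) lies 19 mm behind it (env.grip_point_offset is the distance from the TCP to the grasp point, in mm); z points along the fingers, y is the line along which they close (so a half turn about z gives the same grasp; the last joint's range is limited). The gripper opens to 87 mm and grips with 3 to 60 N. Pads are 19 mm wide; open, the fingers measure 117 mm over their backs; the gripper's body (75 mm by 190 mm) begins 51 mm behind the grasp point.
Start: joints at [1.097, 0.333, 0.04, 1.465, -0.013, 1.343, -0.059], TCP at [237.932, -604.857, 222.546] pointing down, gripper open.
Joint ranges: [-2.58, 2.58], [-0.38, 2.09], [-1.3, 1.39], [0.25, 2.4], [-1.5, 4.64], [0.08, 2.09], [-2.65, 2.65]. Speed limits (rad/s): [2.22, 2.22, 2.79, 2.79, 3.14, 3.14, 3.14].

### API

Orientations are given as a rotation vector (axis times angle).
In Python, from station import env gives the robot as it stands.
- The arm moves only by the shell command python3 -m jog 'ROWS'. ROWS is text: rows parted by semicolons, each of 5 numbers parted by spaces: the shift along the world's x, y, z as a fraction of full scale, then the turn about the world's z as a fraction of full scale, then the gripper command: -1 is shut, 1 is fully open, values between are in proportion. A call has 1 to 5 rows; each row is the pose to reach, as a shift and turn from the pose commanded when the call began; what a row does not reach only later rows make up. Full scale, the value 1, is 500 mm for a shift and 30 degrees for a turn. A row lasts 1/12 s, in which the tool goes at most 41.7 mm and 7.16 degrees, less where a joint would pass 70% of its speed; a pose out of reach is approached as far as the arm can. A call with a number of a shift or a turn outside -1 to 1 is refused whole. A call with a gripper value outside its range is refused whole. The fingers move at their own pace and stop on an object; the grip force is fixed at half the most. Time passes only in rows, so rows that repeat a pose let the fingers close. It gives the time, the measured TCP pose, the force, the opening and the grip force at its end, in the units of the state.
- env.state(): the state, without advancing time (a new reading comes with each control period).
- env.read_camera(name): name is "side" or "top" or "wrist"; returns a dict with "color" (420x560x3 uint8, blue, green, red), "range_z" (420x560 float32, mm along the optical axis (not along the pixel's ray), 0 where there is no reading), "camera_matrix" (3x3 intrinsics, pixels), "dist" ([k1, k2, p1, p2, k3] as OpenCV has them; the pictures are not rectified), "rvec" (rotation vector, rad) and "tvec" (3), from world to camera coordinates, as OpenCV has them; the wrist camera has in their place "hand_eye" (4x4, takes a point from camera to tool coordinates, whose origin is the TCP and whose axes are the flange's). Camera axes: x right, y down, z forward; pixel columns grow to the right and rows downward; lengths in mm; the calibration is good to about 2 mm. A picture is of the moment at which its call begins: read the wrist's pose just before it.
- env.job_done(): hands the job in; it is judged then, once.
The state is a dict: "time_s": time; "joints": joint angles; "joint_vel": joint speeds; "effort": joint torques, N m; "position": TCP position; "tcp_rot": TCP orientation; "ft_force": force on the tool from outside, world axes, zero at the start; "ft_torque": the same for the moment, N m; "gripper_width": finger opening in mm; "gripper_force": force on a finger pad.
Only numpy, scipy, OpenCV 4.12 (cv2) and the standard library are available. Lean on these libraries where they do the work, as an engineer would, in place of code of your own. Each camera call takes 0.05 s, during which the arm holds its last target. There are 200 camera calls.

### The job

Clear the microscope bench: stand the slim objective in the narrow round well and the stout objective in the wide round well of the objective rack, put the filter cube upright in the rectangular well of its tray, and lift the sample tube out of its cradle and lay it along the tube rack, across both saddles with its middle over the gap between them (cap either way). Set each thing down without dropping it, and leave the oil bottle standing where it is.

Things in the scene. Friction and masses are not known exactly. Their poses are not given: they have to be found in the camera images.
- slim_objective: The slim microscope objective: a grey metal barrel with two black bands, standing upright, 26 mm diameter and 64 mm tall, narrowing to a small dark lens above 50 mm; the foot is 22 mm across. Loose, about 0.16 kg. Origin: centre of its underside, z up.
- stout_objective: The stout microscope objective: a grey metal barrel with two black bands, standing upright, 38 mm diameter and 52 mm tall (slightly bevelled above 46 mm) with a wide dark lens in its top; the foot is 32 mm across. Loose, about 0.22 kg. Origin: centre of its underside, z up.
- filter_cube: The fluorescence filter cube: a dark grey block 34 mm (its x) by 28 mm (its y) and 42 mm tall with a round window in each x face and an aluminium plate with a round dark port on top. Loose, about 0.1 kg. Origin: centre of its underside, z up.
- tube: The capped sample tube: translucent whitish plastic, 18 mm diameter, 121 mm long, lying level in the cradle at the start; white screw cap (19 mm diameter) at its +x end, tapered tip at its -x end. Loose, about 0.03 kg. Origin: on its axis, midway along, x along its length; on either support the gap between saddles lies under its middle.
- cradle: The dark grey metal cradle in which the tube lies at the start, fixed to the bench: a base plate 94 mm (x) by 44 mm (y), 6 mm thick, carrying two steep 90-degree V saddles, each 10 mm thick, centred at x = +35 and -35 mm, tips 48 mm above the bench, open between them (60 mm) for fingers. The tube's axis lies along its x, 45 mm above the bench. Origin: centre of its underside.
- objective_rack: The objective rack, fixed to the bench: a light grey plate 76 mm (x) by 130 mm (y), 14 mm thick, its wells floored black, with two round wells, 9 mm deep (floor 5 mm above the bench): the wide one, 56 mm diameter, has its centre 27 mm to -y of the origin, the narrow one, 42 mm diameter, 34 mm to +y. Origin: centre of its underside, z up.
- cube_tray: The filter-cube tray, fixed to the bench: a light grey plate 76 mm (x) by 72 mm (y), 14 mm thick, the well floored black, with one rectangular well, 51 mm (x) by 45 mm (y), 9 mm deep, in its middle (floor 5 mm above the bench). Origin: centre of its underside, z up.
- tube_rack: The light grey tube rack, fixed to the bench and empty at the start: a base plate 94 mm (x) by 70 mm (y), 6 mm thick, carrying two shallow V saddles (65 mm wide, sides rising 17 degrees), each 10 mm thick, centred at x = +35 and -35 mm, tips 44 mm above the bench, open between them (60 mm) for fingers. A tube across both saddles lies along the rack's x with its axis 43 mm above the bench, and rolls to the middle by itself. Origin: centre of its underside.
- oil_bottle: Bystander, to be left alone: a small amber glass bottle of immersion oil with a black cap, 28 mm diameter, 62 mm tall, standing loose among the things. Origin: centre of its underside.

How it is judged:
By the outcome, as a careful person would: the job done as asked, in the order asked, and still so for the second after the job is handed in, with the robot touching nothing.
It also fails if it takes over 104 s, if anything falls off the work surface, if the arm or the gripper's body presses on something with over 40 N, if the wrist force passes 120 N, or if a joint passes its speed limit or range.

## Working session

There is one attempt and no reset: what is moved stays moved. The work goes in short steps, Python scripts to look and compute and a shell command to move; the robot and the scene stay as the last step left them, time stands still between calls to the robot, and variables do not carry over. Pictures are saved under pics/ and viewed, at most 14 in all, crops included, and the job is handed in when it is done.

```bash
mkdir -p pics; ls; python3 - <<'E'
from station import env
import cv2,numpy as np
for n in("top","side"):
    c=env.read_camera(n); cv2.imwrite(f"pics/{n}0.png",c["color"]); np.savez(f"{n}0.npz",**c)
    R=cv2.Rodrigues(c["rvec"])[0]; print(n,(-R.T@c["tvec"].ravel()).round(),c["dist"],R.round(2).tolist(),(c["range_z"]>0).mean())
print(env.state())
E
```

```text
pics
top [ 314.   17. 1225.] [-0.09702399  0.          0.          0.          0.        ] [[-0.0, -1.0, 0.02], [-0.98, 0.0, -0.2], [0.2, -0.02, -0.98]] 0.9962159863945578
side [ 341. -540.  727.] [0.03060906 0.         0.         0.         0.        ] [[0.94, -0.35, -0.01], [-0.27, -0.71, -0.65], [0.22, 0.61, -0.76]] 0.9958035714285715
{'time_s': 0.1, 'joints': array([ 1.09681116,  0.3338381 ,  0.03985152,  1.46615574, -0.01340132,
        1.34328567, -0.0585092 ]), 'joint_vel': array([-0.00014543, -0.00136482,  0.00051429, -0.00348446,  0.00182197,
        0.00176074,  0.0014302 ]), 'effort': array([ 4.32722605e-03, -6.57809830e+01,  1.34017199e+00, -4.04712439e+01,
       -5.96904941e-02,  4.09190159e-02,  7.42659267e-05]), 'position': array([ 237.78796719, -604.50552493,  221.76254804]), 'tcp_rot': array([-3.08524154e+00, -5.85008608e-01,  5.48483261e-04]), 'ft_force': array([ 0.19144813,  0.77525705, -0.14308947]), 'ft_torque': array([-0.00215402, -0.00319735, -0.09060428]), 'gripper_force': 0.0, 'gripper_width': 86.95816200080574}
```

View pics/top0.png

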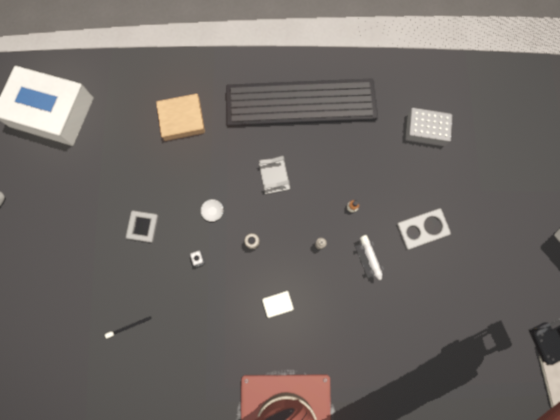

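View pics/side0.png

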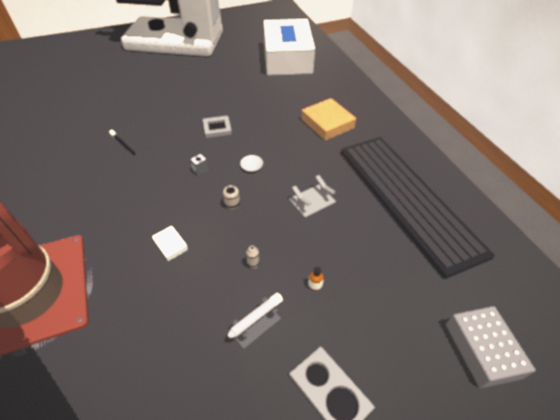

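```bash
cat > h.py <<'E'
import cv2,numpy as np
from station import env
def ray(c,uv,T=None):
    """origin, directions in world; T = world-from-camera 4x4 for wrist"""
    if T is None:
        R=cv2.Rodrigues(c["rvec"])[0]; Rw=R.T; o=-R.T@np.ravel(c["tvec"])
    else: Rw=T[:3,:3]; o=T[:3,3]
    p=cv2.undistortPoints(np.float64(uv).reshape(-1,1,2),c["camera_matrix"],c["dist"]).reshape(-1,2)
    return o,np.c_[p,np.ones(len(p))]@Rw.T
def onz(c,uv,z,T=None):
    o,d=ray(c,uv,T); return o+d*((z-o[2])/d[:,2])[:,None]
def wrist(name=None):
    s=env.state(); c=env.read_camera("wrist")
    M=np.eye(4); M[:3,:3]=cv2.Rodrigues(s["tcp_rot"])[0]; M[:3,3]=s["position"]
    if name: cv2.imwrite(f"pics/{name}.png",c["color"])
    return s,c,M@c["hand_eye"]
def yaw(s):  # direction of tool x in world, deg
    R=cv2.Rodrigues(s["tcp_rot"])[0]; return np.degrees(np.arctan2(R[1,0],R[0,0]))
E
python3 - <<'E'
from h import *
c=dict(np.load("top0.npz")); d=dict(np.load("side0.npz"))
print(yaw(env.state()))
for n,u,z in [("slim",(320,243),55),("stout",(251,241),50),("cube",(197,258),42),("tray",(142,226),14),("tuberack",(274,174),6),("tube",(371,257),45),("tubeA",(364,237),45),("tubeB",(379,278),45),("oil",(352,207),50)]:
    print(n,onz(c,u,z)[0].round(), )
for n,u,z in [("slim",(252,250),55),("stout",(231,190),50),("cube",(199,159),42),("tray",(217,126),14),("tube",(256,315),45)]: print("side",n,onz(d,u,z)[0].round())
g=cv2.cvtColor(c["color"],6)
m=(g>110).astype(np.uint8)
for k in cv2.findContours(m,0,2)[0]:
    a=cv2.contourArea(k)
    if a<60 or a>3000: continue
    b=cv2.minAreaRect(k); q=onz(c,cv2.boxPoints(b),14); 
    e=[np.linalg.norm(q[i+1]-q[i]) for i in(0,1)];i=int(np.argmax(e));v=q[i+1]-q[i]
    print(np.round(b[0]),q.mean(0)[:2].round(),np.round(e),"long-dir",np.degrees(np.arctan2(v[1],v[0])).round(1))
E
```

```text
21.473373248352875
slim [458. -93.  55.]
stout [465.  89.  50.]
cube [420. 232.  42.]
tray [511. 393.  14.]
tuberack [661.  29.   6.]
tube [ 422. -230.   45.]
tubeA [ 475. -213.   45.]
tubeB [ 366. -249.   45.]
oil [ 556. -182.   50.]
side slim [459. -95.  55.]
side stout [468.  91.  50.]
side cube [422. 234.  42.]
side tray [509. 387.  14.]
side tube [ 422. -230.   45.]
[286. 394.] [67. -2.] [123. 254.] long-dir -91.2
[554. 381.] [  78. -737.] [ 55. 132.] long-dir -170.0
[278. 304.] [300.  19.] [79. 59.] long-dir -71.9
[196. 258.] [424. 239.] [32. 41.] long-dir -160.0
[321. 242.] [ 465. -100.] [27. 30.] long-dir 178.8
[372. 257.] [ 425. -238.] [ 36. 133.] long-dir -160.1
[252. 240.] [471.  90.] [41. 41.] long-dir -179.6
[141. 226.] [512. 395.] [84. 82.] long-dir -7.8
[424. 228.] [ 504. -390.] [141.  85.] long-dir -70.8
[352. 206.] [ 568. -190.] [31. 31.] long-dir -1.8
[212. 210.] [557. 202.] [64. 65.] long-dir -178.6
[274. 174.] [658.  29.] [ 77. 104.] long-dir -169.4
[320. 114.] [ 841. -106.] [305.  13.] long-dir -87.0
[431. 124.] [ 813. -432.] [ 94. 135.] long-dir -98.1
[324. 107.] [ 864. -119.] [274.  12.] long-dir -86.8
[331.  99.] [ 887. -137.] [234.  11.] long-dir -87.2
[180. 116.] [835. 304.] [132. 127.] long-dir -78.7
[333.  92.] [ 910. -144.] [218.  11.] long-dir -87.6
[338.  85.] [ 933. -159.] [183.  10.] long-dir -87.4
```

```bash
for i in 1; do python3 -m jog '.15 .34 0 0 1;.15 .34 0 0 1;.15 .34 0 0 1;.15 .34 0 0 1;.15 .34 0 0 1'; done; python3 -m jog '.15 .34 0 0 1;.15 .34 0 0 1;.15 .34 0 0 1;.15 .34 0 0 1;.15 .34 0 0 1'; python3 -m jog '.14 .34 0 0 1;.14 .34 0 0 1;.14 .34 0 0 1;.14 .34 0 0 1;.14 .34 0 0 1'
python3 - <<'E'
from h import *
s,c,T=wrist("w1"); print(s["position"],yaw(s),T.round(2),c["camera_matrix"])
E
```

```text
time_s: 0.52
position: [315.6, -429.8, 222.4]
tcp_rot: [-3.084, -0.592, -0.001]
ft_force: [0.8, 0.1, 0.8]
gripper_width: 87.3
gripper_force: 0.0
time_s: 0.93
position: [389.8, -259.6, 222.5]
tcp_rot: [-3.084, -0.593, -0.001]
ft_force: [0.9, -0.5, 0.6]
gripper_width: 86.6
gripper_force: 0.0
time_s: 1.35
position: [459.2, -89.0, 222.7]
tcp_rot: [-3.084, -0.594, -0.002]
ft_force: [0.6, 0.1, -0.4]
gripper_width: 87.2
gripper_force: 0.0
[459.23580124 -89.04024288 222.6868928 ] 21.799062141925198 [[ 3.7000e-01 -9.0000e-01 -2.4000e-01  5.2564e+02]
 [-9.3000e-01 -3.6000e-01 -1.0000e-01 -6.3550e+01]
 [-0.0000e+00  2.6000e-01 -9.7000e-01  3.8664e+02]
 [ 0.0000e+00  0.0000e+00  0.0000e+00  1.0000e+00]] [[373.97597298   0.         276.92820484]
 [  0.         373.97597298 208.86398331]
 [  0.           0.           1.        ]]
```

View pics/w1.png

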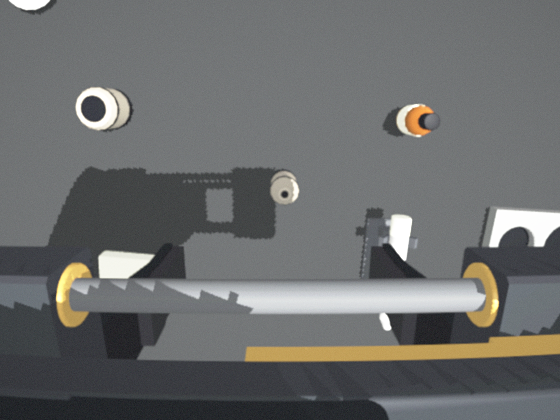

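The wrist view shows the slim objective's lens at (285,193), the stout's lens at (94,108), the oil cap at (431,121), the tube at the right and part of the rack.

```bash
python3 - <<'E'
from h import *
s=env.state(); c=env.read_camera("wrist")
M=np.eye(4); M[:3,:3]=cv2.Rodrigues(s["tcp_rot"])[0]; M[:3,3]=s["position"];T=M@c["hand_eye"]
for n,u,z in [("slim",(285,194),64),("stout",(93,109),52),("oil",(432,121),62)]: print(n,onz(c,u,z,T)[0].round(1))
g=c["color"]; print(s["position"])
t=c["range_z"][194,285]; print(t)
E
```

```text
slim [460.3 -96.2  64. ]
stout [465.9  89.5  52. ]
oil [ 567.  -189.2   62. ]
[459.75302786 -87.82201435 222.65112171]
328.14902
```

```bash
python3 -m jog '0 -.016 -.08 0 1;0 -.016 -.16 0 1;0 -.016 -.24 0 1;0 -.016 -.32 0 1;0 -.016 -.34 0 1'; python3 -m jog '0 0 -.03 0 1;0 0 -.055 0 1;0 0 -.072 0 1;0 0 -.072 0 1;0 0 -.072 0 1'; python3 -m jog '0 0 0 0 -1;0 0 0 0 -1;0 0 0 0 -1;0 0 0 0 -1;0 0 0 0 -1'
```

```text
time_s: 1.87
position: [453.4, -103.3, 47.1]
tcp_rot: [-3.084, -0.583, 0.012]
ft_force: [-2.3, -0.5, -0.2]
gripper_width: 87.3
gripper_force: 0.0
time_s: 2.28
position: [458.2, -103.3, 17.2]
tcp_rot: [3.087, 0.585, 0.0]
ft_force: [-0.7, 0.3, -0.3]
gripper_width: 87.0
gripper_force: 0.0
time_s: 2.7
position: [458.1, -102.9, 16.9]
tcp_rot: [3.086, 0.585, 0.001]
ft_force: [-0.2, -0.3, 0.6]
gripper_width: 61.3
gripper_force: 0.0
```

```bash
python3 -m jog '.004 .014 0 0 -.2;.004 .014 0 0 -.2;.004 .014 0 0 -1;.004 .014 0 0 -1;.004 .014 0 0 -1'; python3 -m jog '0 0 0 0 -1;0 0 0 0 -1;0 0 0 0 -1;0 0 0 0 -1;0 0 0 0 -1'; python3 -m jog '0 0 0 0 -1;0 0 0 0 -1;0 0 0 0 -1;0 0 0 0 -1;0 0 0 0 -1'
```

```text
time_s: 3.12
position: [459.9, -95.9, 16.5]
tcp_rot: [-3.087, -0.585, 0.0]
ft_force: [-0.4, 0.3, 0.4]
gripper_width: 28.0
gripper_force: 0.0
time_s: 3.53
position: [459.9, -95.9, 16.5]
tcp_rot: [-3.087, -0.585, 0.0]
ft_force: [-0.9, 1.0, -0.4]
gripper_width: 25.5
gripper_force: 30.0
time_s: 3.95
position: [459.9, -95.9, 16.5]
tcp_rot: [-3.087, -0.585, 0.0]
ft_force: [-0.3, -0.5, 0.3]
gripper_width: 25.0
gripper_force: 30.0
```

```bash
python3 -m jog '0 0 .04 0 -1;0 0 .1 0 -1;0 0 .18 0 -1;0 0 .26 0 -1;0 0 .26 0 -1'; python3 -m jog '.01 -.08 0 0 -1;.02 -.16 0 0 -1;.03 -.24 0 0 -1;.03 -.32 0 0 -1;.03 -.38 0 0 -1';python3 -m jog '0 -.06 0 0 -1;0 -.1 0 0 -1;0 -.1 0 0 -1;0 -.1 0 0 -1;0 -.1 0 0 -1'
python3 - <<'E'
from h import *
s,c,T=wrist("w2"); print(s["position"],yaw(s)); np.savez("w2.npz",T=T,**c)
E
```

```text
time_s: 4.37
position: [464.0, -96.3, 153.8]
tcp_rot: [3.082, 0.585, 0.015]
ft_force: [2.0, 0.1, -1.0]
gripper_width: 25.3
gripper_force: 30.0
time_s: 4.78
position: [474.2, -289.7, 146.1]
tcp_rot: [3.086, 0.582, -0.001]
ft_force: [-0.0, 0.6, -0.7]
gripper_width: 25.1
gripper_force: 30.0
time_s: 5.2
position: [475.1, -334.9, 146.1]
tcp_rot: [-3.085, -0.586, 0.0]
ft_force: [-0.1, 0.5, -0.5]
gripper_width: 25.2
gripper_force: 30.0
[ 475.0695976  -334.8540458   146.10365441] 21.510628115017322
```

View pics/w2.png

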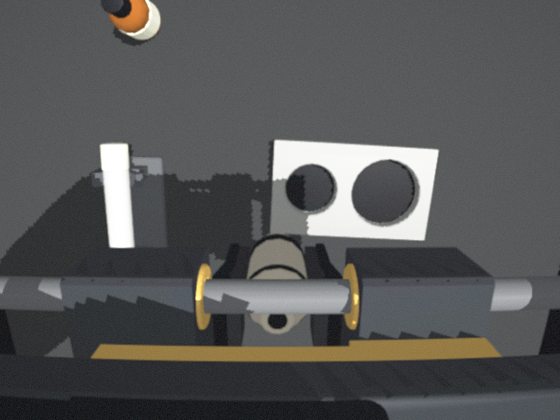

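The rack is fully visible: narrow well near (310,188), wide well near (385,192).

```bash
python3 - <<'E'
from h import *
c=dict(np.load("w2.npz")); T=c.pop("T"); g=cv2.cvtColor(c["color"],6)
m=(g>85).astype(np.uint8); m[:, :240]=0; m[246:]=0
cs,h=cv2.findContours(m,cv2.RETR_CCOMP,cv2.CHAIN_APPROX_NONE)
for k,hh in zip(cs,h[0]):
    if cv2.contourArea(k)<500: continue
    q=onz(c,k.reshape(-1,2),14,T)[:,:2].astype(np.float32)
    if hh[3]<0: print("plate",cv2.minAreaRect(q))
    else: print("well",cv2.minEnclosingCircle(q),cv2.fitEllipse(q))
E
```

```text
plate ((567.9572143554688, -418.24407958984375), (194.33897399902344, 280.1420593261719), 21.174802780151367)
well ((493.271728515625, -357.0315246582031), 20.707399368286133) ((492.7920227050781, -357.4326171875), (38.34437561035156, 40.76185607910156), 38.07138442993164)
well ((512.3877563476562, -414.5449523925781), 27.030405044555664) ((511.51141357421875, -415.1229553222656), (50.220088958740234, 53.12051010131836), 41.2717399597168)
```

```bash
python3 -m jog '.036 -.044 0 0 -1;.036 -.044 -.06 0 -1;.036 -.044 -.12 0 -1;.036 -.044 -.18 0 -1;.036 -.044 -.21 0 -1'; python3 -m jog '0 0 -.01 0 -1;0 0 -.02 0 -1;0 0 -.03 0 -1;0 0 -.034 0 -1;0 0 -.036 0 -1'; python3 -m jog '0 0 -.001 0 -1;0 0 -.002 0 -1;0 0 -.002 0 -1;0 0 -.002 0 -1;0 0 -.002 0 -1'
```

```text
time_s: 5.67
position: [491.8, -355.3, 38.0]
tcp_rot: [-3.083, -0.588, 0.004]
ft_force: [-0.6, 0.2, -1.5]
gripper_width: 25.3
gripper_force: 30.0
time_s: 6.08
position: [493.5, -358.0, 24.3]
tcp_rot: [3.086, 0.585, 0.002]
ft_force: [0.1, 0.5, -1.0]
gripper_width: 25.1
gripper_force: 30.0
time_s: 6.5
position: [493.1, -358.0, 22.8]
tcp_rot: [3.086, 0.585, 0.0]
ft_force: [-0.1, -0.5, -1.1]
gripper_width: 25.0
gripper_force: 30.0
```

Lower the last millimetre or so until it touches, watching the force.

```bash
python3 -m jog '0 0 -.001 0 -1;0 0 -.002 0 -1;0 0 -.002 0 -1;0 0 -.002 0 -1;0 0 -.002 0 -1' | grep -E 'posi|force'; python3 -m jog '0 0 -.001 0 -1;0 0 -.001 0 -1;0 0 -.001 0 -1;0 0 -.001 0 -1;0 0 -.001 0 -1'| grep -E 'posi|force'
```

```text
position: [493.0, -357.9, 21.6]
ft_force: [-0.0, -0.3, -1.3]
gripper_force: 30.0
position: [493.1, -357.9, 21.5]
ft_force: [-1.6, 1.3, 4.9]
gripper_force: 30.0
```

```bash
python3 -m jog '0 0 0 0 .3;0 0 0 0 .3;0 0 0 0 .3;0 0 0 0 .3;0 0 0 0 .3'|grep -E 'width'; python3 -m jog '0 0 .02 0 .4;0 0 .08 0 .4;0 0 .16 0 .4;0 0 .24 0 .4;0 0 .26 0 .4'|grep -E 'posi|width';for k in 1;do python3 -m jog '0 .06 0 .2 1;-.01 .14 0 .4 1;-.018 .22 0 .6 1;-.018 .28 0 .8 1;-.018 .3 0 .97 1'; done|grep -E 'posi|rot'; python3 -m jog '0 .06 0 .2 1;-.01 .14 0 .4 1;-.018 .22 0 .6 1;-.018 .28 0 .8 1;-.018 .3 0 .97 1'|grep -E 'posi|rot'; python3 -m jog '0 .06 0 .2 1;-.01 .14 0 .4 1;-.018 .22 0 .6 1;-.018 .28 0 .8 1;-.018 .294 0 .97 1' |grep -E 'posi|rot'; python3 -m jog '0 0 0 0 1;0 0 0 0 1;0 0 0 0 1'
python3 - <<'E'
from h import *
s,c,T=wrist("w3"); print(s["position"],yaw(s),s["joints"].round(2)); np.savez("w3.npz",T=T,**c)
E
```

```text
gripper_width: 50.5
position: [495.6, -359.3, 158.8]
gripper_width: 60.5
position: [484.3, -202.5, 152.0]
tcp_rot: [-2.833, -1.357, -0.002]
position: [474.8, -52.6, 152.1]
tcp_rot: [2.401, 2.025, 0.002]
position: [465.4, 94.9, 152.3]
tcp_rot: [1.814, 2.564, 0.003]
time_s: 9.67
position: [466.1, 87.7, 151.2]
tcp_rot: [1.835, 2.549, -0.001]
ft_force: [-0.2, 0.6, -0.2]
gripper_width: 87.0
gripper_force: 0.0
[466.10636613  87.73414567 151.19960042] 108.5038654031186 [ 0.43  0.08 -0.73  1.94  0.06  1.14  0.  ]
```

View pics/w3.png

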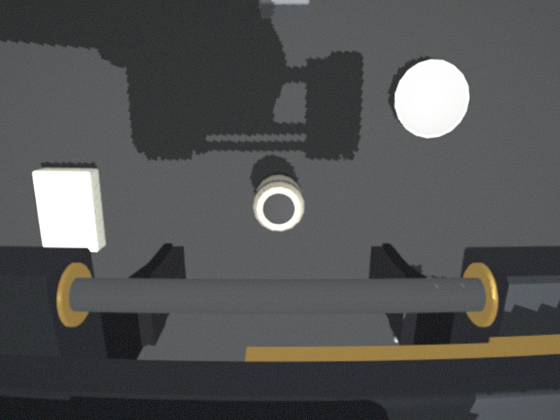

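The stout's lens is centred at (279,208).

```bash
python3 - <<'E'
from h import *
c=dict(np.load("w3.npz")); T=c.pop("T"); print(onz(c,(279,208),52,T))
E
```

```text
[[467.39128776  87.85046673  52.        ]]
```

```bash
python3 -m jog '.003 0 -.06 0 1;.003 0 -.14 0 1;.003 0 -.2 0 1;.003 0 -.24 0 1;.003 0 -.26 0 1'|grep -E 'posi'; python3 -m jog '0 0 -.012 0 .3;0 0 -.012 0 .3;0 0 -.012 0 .1;0 0 -.012 0 -1;0 0 -.012 0 -1'|grep -E 'posi|width'; python3 -m jog '0 0 0 0 -1;0 0 0 0 -1;0 0 0 0 -1;0 0 0 0 -1;0 0 0 0 -1'|grep -E 'posi|width|force';python3 -m jog '0 0 0 0 -1;0 0 0 0 -1;0 0 0 0 -1;0 0 0 0 -1;0 0 0 0 -1'|grep -E 'posi|width|force'
```

```text
position: [465.7, 87.4, 18.3]
position: [468.5, 89.2, 16.3]
gripper_width: 61.4
position: [467.5, 89.1, 15.3]
ft_force: [-1.9, -0.1, 4.5]
gripper_width: 37.2
gripper_force: 30.0
position: [467.5, 89.1, 15.3]
ft_force: [-1.4, -1.8, 5.7]
gripper_width: 37.3
gripper_force: 30.0
```

```bash
python3 -m jog '0 0 .02 0 -1;0 0 .08 0 -1;0 0 .16 0 -1;0 0 .24 0 -1;0 0 .272 0 -1'|grep -E 'posi|width|force';for k in 1;do python3 -m jog '.005 -.05 0 0 -1;.01 -.13 0 0 -1;.02 -.21 0 0 -1;.03 -.29 0 0 -1;.03 -.335 0 0 -1'; done|grep -E 'posi|rot'; python3 -m jog '.005 -.08 0 0 -1;.01 -.16 0 0 -1;.02 -.24 0 0 -1;.03 -.3 0 0 -1;.03 -.335 0 0 -1' |grep -E 'posi|rot'; python3 -m jog '.005 -.08 0 0 -1;.01 -.16 0 0 -1;.02 -.24 0 0 -1;.03 -.3 0 0 -1;.03 -.335 0 0 -1' |grep -E 'posi|rot'; python3 -m jog '0 0 0 0 -1;0 0 0 0 -1;0 0 0 0 -1'
python3 - <<'E'
from h import *
s,c,T=wrist("w4"); print(s["position"],yaw(s),s["joints"].round(2)); np.savez("w4.npz",T=T,**c)
E
```

```text
position: [469.1, 90.3, 156.3]
ft_force: [0.8, 0.1, -2.3]
gripper_width: 37.3
gripper_force: 30.0
position: [482.3, -83.1, 151.4]
tcp_rot: [1.833, 2.55, -0.001]
position: [497.0, -250.2, 151.1]
tcp_rot: [1.834, 2.55, -0.001]
position: [511.5, -417.5, 150.7]
tcp_rot: [-1.834, -2.551, 0.001]
time_s: 13.3
position: [512.6, -412.1, 151.0]
tcp_rot: [-1.828, -2.554, -0.002]
ft_force: [0.1, -0.1, -1.9]
gripper_width: 37.2
gripper_force: 30.0
[ 512.63066976 -412.0503503   150.97432423] 108.8304288598089 [ 0.89  0.42 -0.37  1.52  0.15  1.23  0.83]
```

View pics/w4.png

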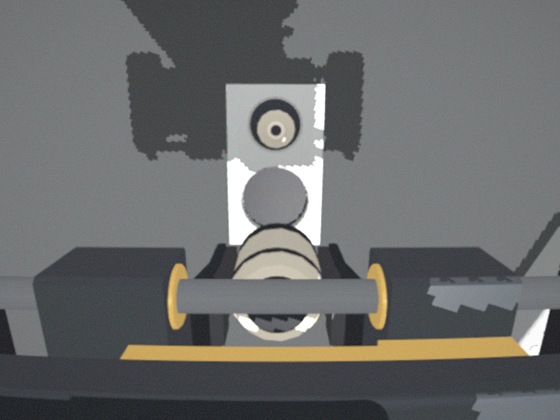

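Slim stands in the narrow well (275,128); the wide well is at about (275,197).

```bash
python3 - <<'E'
from h import *
c=dict(np.load("w4.npz")); T=c.pop("T"); print(onz(c,[(244,197),(307,197),(275,167)],14,T),onz(c,(275,131),69,T))
E
```

```text
[[ 486.88310078 -421.69266095   14.        ]
 [ 536.16491859 -404.80928109   14.        ]
 [ 503.08795135 -389.76679147   14.        ]] [[ 493.12137655 -359.46874956   69.        ]]
```

```bash
python3 -m jog '0 -.003 -.05 0 -1;0 -.003 -.12 0 -1;0 -.003 -.18 0 -1;0 -.003 -.22 0 -1;0 -.003 -.235 0 -1'|grep -E 'posi|force'; python3 -m jog '0 0 -.006 0 -1;0 0 -.012 0 -1;0 0 -.016 0 -1;0 0 -.02 0 -1;0 0 -.02 0 -1'|grep -E 'posi|force'; python3 -m jog '0 0 -.001 0 -1;0 0 -.002 0 -1;0 0 -.003 0 -1;0 0 -.003 0 -1;0 0 -.003 0 -1'|grep -E 'posi|force'
```

```text
position: [511.0, -412.1, 30.2]
ft_force: [-0.6, 0.4, -2.2]
gripper_force: 30.0
position: [512.9, -415.1, 24.4]
ft_force: [-0.8, 0.3, -2.1]
gripper_force: 30.0
position: [512.4, -414.9, 22.1]
ft_force: [-0.3, 0.0, -2.3]
gripper_force: 30.0
```

```bash
python3 -m jog '0 0 -.001 0 -1;0 0 -.002 0 -1;0 0 -.002 0 -1;0 0 -.002 0 -1;0 0 -.002 0 -1'|grep -E 'posi|force'; python3 -m jog '0 0 -.001 0 -1;0 0 -.001 0 -1;0 0 -.001 0 -1;0 0 -.001 0 -1'|grep -E 'posi|force'
```

```text
position: [512.4, -414.9, 21.0]
ft_force: [0.4, 0.0, -2.6]
gripper_force: 30.0
position: [512.4, -414.9, 20.5]
ft_force: [0.1, 0.7, -2.1]
gripper_force: 30.0
```

```bash
python3 -m jog '0 0 -.001 0 -1;0 0 -.001 0 -1;0 0 -.001 0 -1'|grep -E 'posi|ft_force'; python3 -m jog '0 0 -.001 0 -1;0 0 -.001 0 -1;0 0 -.001 0 -1'|grep -E 'posi|ft_force'
```

```text
position: [512.5, -414.9, 20.4]
ft_force: [-1.4, 0.7, 2.0]
position: [512.5, -414.9, 20.3]
ft_force: [-3.2, 2.5, 7.7]
```

```bash
python3 -m jog '0 0 0 0 .4;0 0 0 0 .4;0 0 0 0 .4;0 0 0 0 .4;0 0 0 0 .4'|grep -E 'width'; python3 -m jog '0 0 .02 0 .45;0 0 .08 0 .45;0 0 .16 0 .45;0 0 .24 0 .45;0 0 .26 0 .45'|grep -E 'posi|width'
for k in 1;do python3 -m jog '-.005 .06 0 0 .5;-.01 .14 0 0 .5;-.02 .22 0 0 .5;-.03 .3 0 0 .5;-.04 .36 0 0 .5'; done|grep posi
python3 -m jog '-.01 .08 0 0 .5;-.02 .16 0 0 .5;-.03 .24 0 0 .5;-.04 .32 0 0 .5;-.05 .38 0 0 .5'|grep posi
python3 -m jog '-.01 .08 0 0 .5;-.02 .16 0 0 .5;-.03 .24 0 0 .5;-.04 .3 0 0 .5;-.05 .36 0 0 .5'|grep posi
python3 -m jog '-.01 .08 0 0 .5;-.02 .14 0 0 .5;-.03 .18 0 0 .5;-.04 .196 0 0 .5;-.04 .196 0 0 .5'|grep posi
python3 -m jog '0 0 0 0 .5;0 0 0 0 .5;0 0 0 0 .5'|grep -E 'posi|time'
python3 - <<'E'
from h import *
s,c,T=wrist("w5"); print(s["position"],yaw(s),s["joints"].round(2)); np.savez("w5.npz",T=T,**c)
E
```

```text
gripper_width: 58.7
position: [515.2, -416.3, 157.7]
gripper_width: 62.9
position: [492.4, -231.3, 150.3]
position: [467.0, -41.5, 150.4]
position: [442.0, 137.3, 150.4]
position: [421.3, 235.3, 150.0]
time_s: 18.6
position: [423.1, 231.5, 149.5]
[423.08644297 231.50300251 149.53656427] 108.62828537652241 [ 0.25  0.12 -0.88  1.92  0.1   1.15 -0.35]
```

View pics/w5.png

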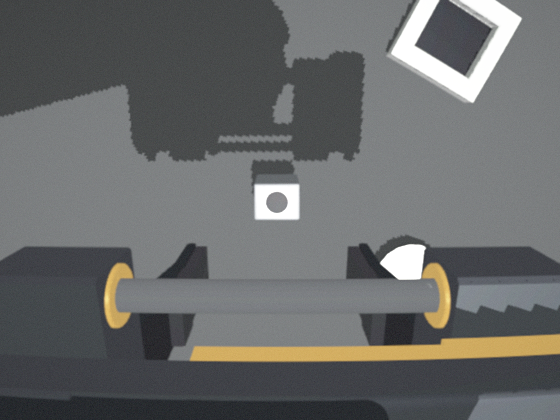

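Cube top at (277,201), square to the gripper; the tray well is around (455,37), turned about 30°.

```bash
python3 - <<'E'
from h import *
c=dict(np.load("w5.npz")); T=c.pop("T"); g=cv2.cvtColor(c["color"],6)
m=(g>150).astype(np.uint8)
cs,h=cv2.findContours(m,cv2.RETR_CCOMP,cv2.CHAIN_APPROX_NONE)
for k in cs:
    if cv2.contourArea(k)<400: continue
    x=k.reshape(-1,2)
    if x[:,1].max()>235: continue
    z=42 if x[:,0].mean()<320 else 14
    print(x.mean(0).round(),cv2.minAreaRect(onz(c,x,z,T)[:,:2].astype(np.float32)))
E
```

```text
[277. 201.] ((421.7804870605469, 233.50558471679688), (34.073760986328125, 27.003421783447266), 18.723007202148438)
[456.  42.] ((511.19757080078125, 393.79364013671875), (76.5785140991211, 79.65716552734375), 81.47982788085938)
```

```bash
python3 -m jog '-.002 .003 -.06 0 .5;-.002 .003 -.14 0 .5;-.002 .003 -.2 0 .5;-.002 .003 -.24 0 .5;-.002 .003 -.26 0 .5'|grep -E 'posi'; python3 -m jog '0 0 -.013 0 .3;0 0 -.013 0 .3;0 0 -.013 0 .2'|grep -E 'posi|width'; python3 -m jog '0 0 0 0 -1;0 0 0 0 -1;0 0 0 0 -1;0 0 0 0 -1;0 0 0 0 -1'|grep -E 'posi|width|force';python3 -m jog '0 0 0 0 -1;0 0 0 0 -1;0 0 0 0 -1;0 0 0 0 -1;0 0 0 0 -1'|grep -E 'posi|width|force'
```

```text
position: [420.2, 232.9, 16.9]
position: [422.1, 234.8, 13.9]
gripper_width: 56.1
position: [421.9, 234.7, 13.6]
ft_force: [-1.1, -0.7, 6.1]
gripper_width: 33.8
gripper_force: 30.0
position: [421.9, 234.8, 13.7]
ft_force: [-0.9, -2.1, 6.6]
gripper_width: 33.9
gripper_force: 30.0
```

```bash
python3 -m jog '0 0 .02 0 -1;0 0 .08 0 -1;0 0 .16 0 -1;0 0 .24 0 -1;0 0 .272 0 -1'|grep -E 'posi|width|force';python3 -m jog '.03 .05 0 -.2 -1;.07 .1 0 -.4 -1;.12 .16 0 -.6 -1;.166 .22 0 -.8 -1;.166 .23 0 -.9 -1'|grep -E posi;  python3 -m jog '0 0 0 0 -1;0 0 0 0 -1;0 0 0 0 -1'
python3 - <<'E'
from h import *
s,c,T=wrist("w6"); print(s["position"],yaw(s),s["joints"].round(2)); np.savez("w6.npz",T=T,**c)
E
```

```text
position: [422.5, 236.4, 154.3]
ft_force: [1.8, 1.1, -0.7]
gripper_width: 33.4
gripper_force: 30.0
position: [506.6, 353.6, 148.4]
time_s: 21.23
position: [504.0, 348.7, 149.3]
tcp_rot: [2.372, 2.058, -0.001]
ft_force: [-0.1, -0.7, -0.4]
gripper_width: 33.7
gripper_force: 30.0
[503.95613713 348.67598617 149.32688206] 81.88990482687034 [-0.05  0.42 -0.8   1.62  0.32  1.24 -1.05]
```

View pics/w6.png

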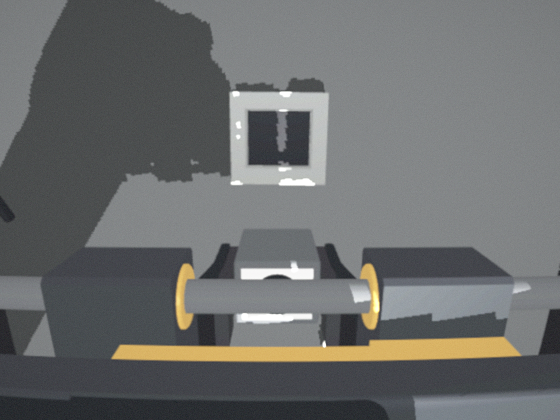

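Tray well centred near (279,138), looking wider along the image's horizontal, which is the gripper's closing line.

```bash
python3 - <<'E'
from h import *
c=dict(np.load("w6.npz")); T=c.pop("T"); g=cv2.cvtColor(c["color"],6)
r=g[88:190,222:336]; m=np.zeros_like(g); m[88:190,222:336]=(r<85)
cs,_=cv2.findContours(m,0,cv2.CHAIN_APPROX_NONE)
# well: component(s) near centre
m2=np.zeros_like(g); m2[104:172,243:316]=m[104:172,243:316]
p=np.argwhere(m2)[:,::-1]; print(p.min(0),p.max(0)); print(cv2.minAreaRect(onz(c,p,14,T)[:,:2].astype(np.float32)))
m3=np.zeros_like(g); m3[88:190,222:336]=(r>140)
p=np.argwhere(m3)[:,::-1]; print(cv2.minAreaRect(onz(c,p,14,T)[:,:2].astype(np.float32)))
E
```

```text
[248 111] [308 164]
((511.7077941894531, 395.3082275390625), (41.54119873046875, 47.566993713378906), 81.9188003540039)
((511.6825256347656, 393.84564208984375), (74.69578552246094, 78.19097137451172), 81.46034240722656)
```

```bash
python3 -m jog '.008 .05 0 0 -1;.015 .094 -.04 0 -1;.015 .094 -.12 0 -1;.015 .094 -.19 0 -1;.015 .094 -.22 0 -1'|grep -E 'posi|ft_f'; python3 -m jog '0 0 -.008 0 -1;0 0 -.016 0 -1;0 0 -.024 0 -1;0 0 -.034 0 -1;0 0 -.034 0 -1'|grep -E 'posi|ft_f'; python3 -m jog '0 0 -.001 0 -1;0 0 -.002 0 -1;0 0 -.003 0 -1;0 0 -.003 0 -1;0 0 -.003 0 -1'|grep -E 'posi|ft_force'
```

```text
position: [510.3, 393.7, 35.0]
ft_force: [-0.3, -0.9, -1.9]
position: [512.5, 396.7, 22.7]
ft_force: [-0.4, 0.3, -1.7]
position: [512.0, 396.7, 20.7]
ft_force: [-0.2, 0.6, -1.4]
```

```bash
python3 -m jog '0 0 -.001 0 -1;0 0 -.002 0 -1;0 0 -.002 0 -1;0 0 -.002 0 -1'|grep -E 'posi|ft_f'; python3 -m jog '0 0 -.001 0 -1;0 0 -.001 0 -1;0 0 -.001 0 -1;0 0 -.001 0 -1'|grep -E 'posi|ft_f';python3 -m jog '0 0 -.001 0 -1;0 0 -.001 0 -1;0 0 -.001 0 -1;0 0 -.001 0 -1'|grep -E 'posi|ft_f'
```

```text
position: [511.9, 396.6, 19.5]
ft_force: [-0.4, 0.2, -1.3]
position: [511.9, 396.6, 19.0]
ft_force: [0.5, 0.1, -0.7]
position: [512.0, 396.7, 18.8]
ft_force: [-0.3, -0.7, 2.8]
```

```bash
python3 -m jog '0 0 0 0 .2;0 0 0 0 .2;0 0 0 0 .2;0 0 0 0 .2;0 0 0 0 .2'|grep -E 'width'; python3 -m jog '0 0 .02 0 .3;0 0 .08 0 .3;0 0 .16 0 .3;0 0 .24 0 .3;0 0 .28 0 .3'|grep -E 'posi|width'
python3 -m jog '-.005 -.06 0 -.1 .3;-.01 -.14 0 -.2 .3;-.02 -.22 0 -.3 .3;-.03 -.28 0 -.4 .3;-.042 -.314 0 -.53 .3'|grep posi
python3 -m jog '-.01 -.07 0 -.1 .3;-.02 -.14 0 -.2 .3;-.03 -.22 0 -.3 .3;-.04 -.28 0 -.4 .3;-.042 -.314 0 -.53 .3'|grep posi
python3 -m jog '-.01 -.07 0 -.1 .3;-.02 -.14 0 -.2 .3;-.03 -.22 0 -.3 .3;-.04 -.28 0 -.4 .3;-.042 -.314 0 -.53 .3'|grep posi
python3 -m jog '-.01 -.07 0 -.1 .3;-.02 -.14 0 -.2 .3;-.03 -.22 0 -.3 .3;-.04 -.28 0 -.4 .3;-.042 -.314 0 -.53 .3'|grep posi
python3 -m jog '0 0 0 0 .3;0 0 0 0 .3;0 0 0 0 .3'|grep -E 'posi|time'
python3 - <<'E'
from h import *
s,c,T=wrist("w7"); print(s["position"],yaw(s),s["joints"].round(2)); np.savez("w7.npz",T=T,**c)
E
```

```text
gripper_width: 51.1
position: [512.7, 398.3, 164.6]
gripper_width: 56.6
position: [491.3, 235.4, 159.0]
position: [469.2, 78.8, 159.2]
position: [447.9, -78.0, 159.3]
position: [426.6, -235.2, 159.3]
time_s: 26.28
position: [428.4, -230.2, 159.0]
[ 428.3503503  -230.24627339  158.96857895] 18.307405814784936 [ 0.72  0.07 -0.33  1.92  0.02  1.16 -0.87]
```

View pics/w7.png

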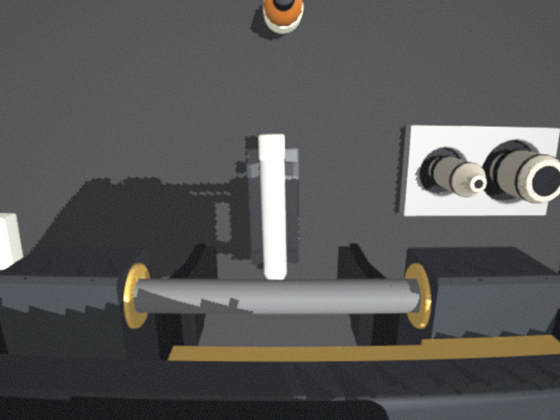

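Both objectives stand in their wells. The tube runs from the cap edge (271,134) to the tip (275,278), the tip just by the rod.

```bash
python3 - <<'E'
from h import *
c=dict(np.load("w7.npz")); T=c.pop("T"); g=cv2.cvtColor(c["color"],6)
q=onz(c,[(271.5,135),(275,278)],45,T); print(q,np.linalg.norm(q[1]-q[0]),q.mean(0)); d=q[0]-q[1]; print(np.degrees(np.arctan2(d[1],d[0])))
for r in (165,180,200,220,240):
    x=np.where(g[r,240:310]>170)[0]+240; print(r,x.min(),x.max(),onz(c,[(x.mean(),r)],47,T))
# cradle base plate at z6
m=c["color"][140:275,240:310]; 
t=dict(np.load("top0.npz")); gt=cv2.cvtColor(t["color"],6)
E
```

```text
[[ 476.68541207 -211.11437452   45.        ]
 [ 368.942209   -249.4379247    45.        ]] 114.35598937927978 [ 422.81381053 -230.27614961   45.        ]
19.580138898380778
165 261 284 [[ 456.17440735 -218.65714421   47.        ]]
180 261 284 [[ 445.43716771 -222.18827794   47.        ]]
200 262 284 [[ 430.90119233 -227.367116     47.        ]]
220 263 285 [[ 416.0692268 -233.0590528   47.       ]]
240 263 285 [[ 400.53807882 -238.18073118   47.        ]]
```

```bash
python3 -m jog '-.016 -.002 -.04 .036 .2;-.016 -.002 -.11 .036 .1;-.016 -.002 -.18 .036 0;-.016 -.002 -.22 .036 0;-.016 -.002 -.24 .036 0'|grep -E 'posi'; python3 -m jog '0 0 -.012 0 0;0 0 -.02 0 0;0 0 -.026 0 0;0 0 -.026 0 0;0 0 -.026 0 0'|grep -E 'posi|width|rot|ft_f'; python3 -m jog '0 0 0 0 -1;0 0 0 0 -1;0 0 0 0 -1;0 0 0 0 -1;0 0 0 0 -1'|grep -E 'posi|width|force';python3 -m jog '0 0 0 0 -1;0 0 0 0 -1;0 0 0 0 -1;0 0 0 0 -1;0 0 0 0 -1'|grep -E 'posi|width|force'
```

```text
position: [418.6, -230.2, 36.0]
position: [420.6, -232.6, 26.5]
tcp_rot: [3.096, 0.525, 0.002]
ft_force: [0.8, 0.2, 0.4]
gripper_width: 43.4
position: [419.3, -230.8, 25.4]
ft_force: [-6.0, 17.1, 8.3]
gripper_width: 18.3
gripper_force: 8.8
position: [419.3, -230.4, 25.4]
ft_force: [-3.4, 8.0, 6.5]
gripper_width: 17.3
gripper_force: 29.9
```

```bash
python3 -m jog '0 0 .01 0 -1;0 0 .03 0 -1;0 0 .06 0 -1;0 0 .12 0 -1;0 0 .2 0 -1'|grep -E 'posi|width|force'; python3 -m jog '0 0 .06 0 -1;.04 .05 .06 0 -1;.08 .1 .06 0 -1;.12 .16 .06 -.1 -1;.16 .21 .06 -.2 -1'|grep posi; python3 -m jog '.05 .06 0 -.1 -1;.1 .13 0 -.1 -1;.15 .2 0 -.1 -1;.2 .26 0 -.1 -1;.21 .286 0 -.1 -1'|grep posi; python3 -m jog '0 0 0 0 -1;0 0 0 0 -1;0 0 0 0 -1'
python3 - <<'E'
from h import *
s,c,T=wrist("w8"); print(s["position"],yaw(s),s["joints"].round(2)); np.savez("w8.npz",T=T,**c)
E
```

```text
position: [418.4, -231.8, 125.4]
ft_force: [1.1, -1.0, 0.2]
gripper_width: 17.0
gripper_force: 29.9
position: [501.0, -126.0, 157.0]
position: [607.8, 21.4, 156.5]
time_s: 29.5
position: [604.7, 14.0, 155.9]
tcp_rot: [3.128, 0.278, -0.0]
ft_force: [-0.5, -1.0, -0.3]
gripper_width: 16.9
gripper_force: 29.9
[604.68353881  14.01463261 155.85391304] 10.170434044243855 [ 0.32  0.33 -0.51  1.64  0.17  1.21 -1.62]
```

View pics/w8.png

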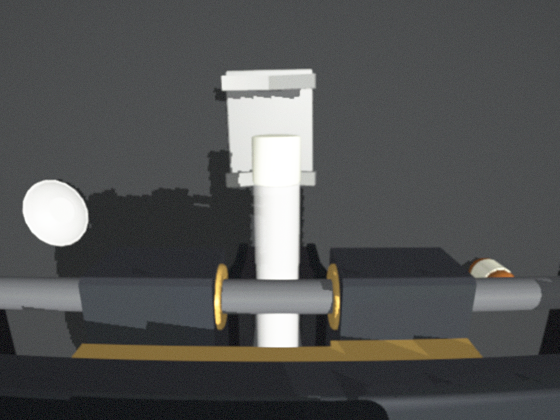

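```bash
python3 - <<'E'
import cv2
i=cv2.imread("pics/w8.png")[55:205,190:350]; cv2.imwrite("pics/w8c.png",cv2.resize(i,None,fx=4,fy=4,interpolation=cv2.INTER_CUBIC))
E
```

```text
(no output)
```

View pics/w8c.png

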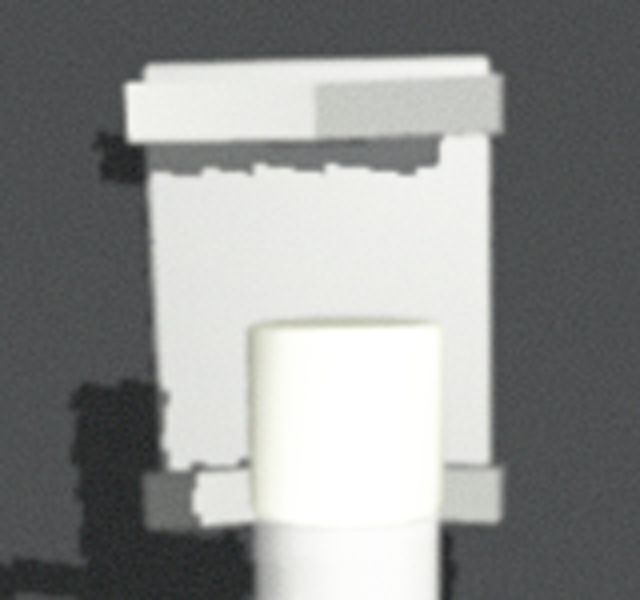

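The enlarged view gives the eight tip corners of the saddles; the valley of the far saddle is at crop x=316.

```bash
python3 - <<'E'
from h import *
c=dict(np.load("w8.npz")); T=c.pop("T")
p=np.array([(126,84),(502,74),(128,143),(502,133),(145,470),(503,465),(145,528),(502,523)])/4+[189.5,54.5]
q=onz(c,p,44,T); print(q.round(1)); print("centre",q.mean(0)); f=q[:4].mean(0);n=q[4:].mean(0); d=f-n; print(np.linalg.norm(d),np.degrees(np.arctan2(d[1],d[0])), np.linalg.norm(q[0]-q[1]))
w=q[0::2]-q[1::2]; print(np.degrees(np.arctan2(w[:,1],w[:,0]))-90)
e=onz(c,(np.array([(345,330),(345,520)])/4+[189.5,54.5]),175.3,T); print("cap end",e, "len cap")
k=onz(c,[(256,300),(299,300),(254,200),(299,200)],175.3,T); print(k)
E
```

```text
[[690.2  68.2  44. ]
 [703.5   3.4  44. ]
 [680.2  66.4  44. ]
 [693.6   1.4  44. ]
 [622.7  54.8  44. ]
 [635.4 -10.7  44. ]
 [611.7  53.2  44. ]
 [624.6 -12.7  44. ]]
centre [657.73883138  28.00045537  44.        ]
69.65302714067575 11.359188980373847 66.1311398321393
[11.63491167 11.65757731 11.01112341 11.02263865]
cap end [[664.41347224  24.25077429 175.3       ]
 [646.23541702  20.98282156 175.3       ]] len cap
[[594.89687087  20.40451955 175.3       ]
 [598.16996185   2.16706605 175.3       ]
 [638.52270075  28.3856563  175.3       ]
 [641.69534089  10.76999565 175.3       ]]
```

```bash
python3 -m jog '.06 .015 0 .03 -1;.106 .029 -.03 .03 -1;.106 .029 -.1 .03 -1;.106 .029 -.17 .03 -1;.106 .029 -.2 .03 -1'|grep -E 'posi'; python3 -m jog '0 0 -.02 0 -1;0 0 -.035 0 -1;0 0 -.05 0 -1;0 0 -.055 0 -1;0 0 -.055 0 -1'|grep -E 'posi|width|rot|ft_f'; python3 -m jog '0 0 -.001 0 -1;0 0 -.002 0 -1;0 0 -.003 0 -1;0 0 -.004 0 -1;0 0 -.004 0 -1'|grep -E 'posi|ft_force'
python3 - <<'E'
from h import *
print(yaw(env.state()))
E
```

```text
position: [655.5, 27.6, 51.1]
position: [658.2, 29.8, 28.5]
tcp_rot: [3.127, 0.305, 0.001]
ft_force: [0.2, -0.1, -0.3]
gripper_width: 17.1
position: [658.0, 30.2, 26.2]
ft_force: [1.3, -0.0, 0.0]
11.156128530276256
```

```bash
python3 -m jog '0 -.002 -.001 0 -1;0 -.003 -.002 0 -1;0 -.003 -.003 0 -1;0 -.003 -.003 0 -1;0 -.003 -.003 0 -1'|grep -E 'posi|width|rot|ft_f'; python3 -m jog '0 0 -.001 0 -1;0 0 -.002 0 -1;0 0 -.002 0 -1;0 0 -.002 0 -1'|grep -E 'posi|ft_force'; python3 -m jog '0 0 -.001 0 -1;0 0 -.001 0 -1;0 0 -.001 0 -1'|grep -E 'posi|ft_force'
```

```text
position: [658.0, 28.6, 24.6]
tcp_rot: [3.127, 0.305, 0.0]
ft_force: [-0.7, -0.3, 0.8]
gripper_width: 17.4
position: [658.1, 28.6, 24.5]
ft_force: [-3.5, -1.6, 8.2]
position: [658.1, 28.5, 24.4]
ft_force: [-6.6, -1.1, 13.4]
```

```bash
python3 -m jog '0 0 .001 0 -1;0 0 .0015 0 -.5;0 0 .0015 0 -.3;0 0 .0015 0 -.1;0 0 .0015 0 0'|grep -E 'width|ft_f'; python3 -m jog '0 0 0 0 0;0 0 0 0 0;0 0 0 0 0;0 0 0 0 0'|grep -E 'width|ft_f'; python3 -m jog '0 0 .02 0 0;0 0 .06 0 0;0 0 .12 0 0;0 0 .18 0 0;0 0 .24 0 0'|grep posi; python3 -m jog '-.05 0 .02 0 0;-.1 0 .02 0 0;-.1 0 .02 0 0;-.1 0 .02 0 0;-.1 0 .02 0 0'|grep -E 'time|posi'
python3 - <<'E'
from h import *
s,c,T=wrist("w9"); np.savez("w9.npz",T=T,**c); print(s["position"])
t=env.read_camera("side"); cv2.imwrite("pics/side9.png",cv2.resize(t["color"][100:420,100:420],None,fx=1.8,fy=1.8))
E
```

```text
ft_force: [0.2, -0.3, 0.2]
gripper_width: 34.2
ft_force: [0.8, -0.7, -0.6]
gripper_width: 43.0
position: [657.7, 28.8, 145.9]
time_s: 33.38
position: [608.4, 28.4, 154.4]
[608.41086798  28.38305944 154.38449169]
```

View pics/w9.png

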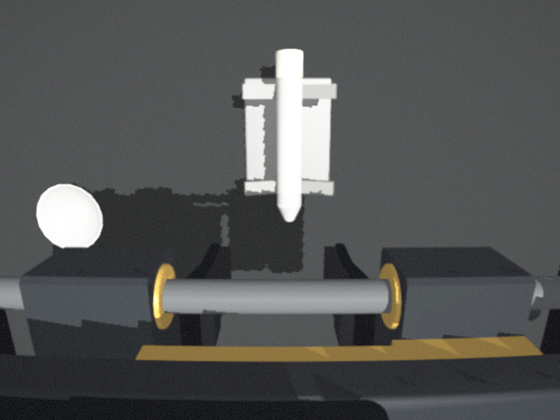

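View pics/side9.png

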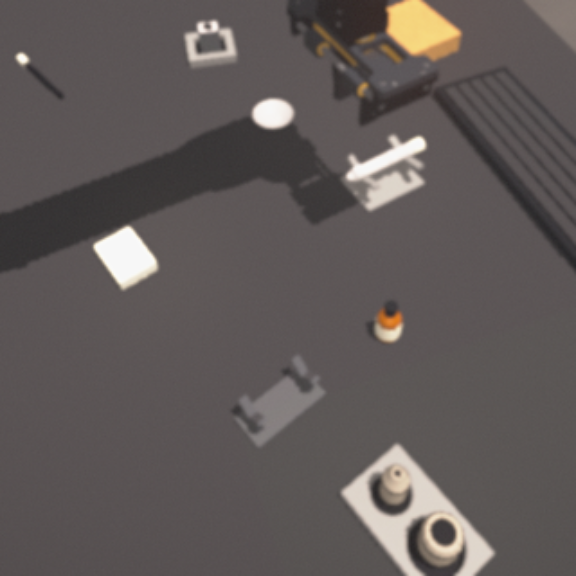

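The tube lies across both saddles, from (289,50) to (290,220) in the wrist view, with even overhang. In the side view both objectives stand in their wells, the cube sits upright in the tray and the bottle is undisturbed.

```bash
python3 -c "
from station import env
print(env.job_done())"
```

```text
the job is handed in; nothing more can be done
None
```

I placed both objectives in their wells, the cube upright in its tray and the tube across both saddles, left the oil bottle where it stood, and handed the job in at about 33.5 s; the hand-in returned no verdict.

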